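# Clear the incubator cover, free its catch and hold it open

### The arm

A 7-joint arm with a two-finger parallel gripper is mounted at the origin on a cart in front of the work surface, level with it; the furniture and walls round the work are solid. World frame = base frame: x ahead of the robot, y to its left, z up, the work surface at z = 0. Lengths are in m, angles in rad, forces in N, time in s.
With the tool pointing down it reaches from about 0.4 to 0.85 m from the base axis. Payload 6.9 kg.
Tool frame: the origin (TCP) lies between the finger pads, 19 mm behind the fingertips; this is the grasp point; z points along the fingers, y is the line along which they close (so a half turn about z gives the same grasp; the last joint's range is limited). The gripper opens to 85 mm and grips with 20 to 120 N. Pads are 22 mm wide; open, the fingers measure 114 mm over their backs; the gripper's body (76 mm by 85 mm) begins 54 mm behind the grasp point. The pads swing forward as they close: fully open they stand 13 mm farther back than shut.
Start: joints at [1.26, 0.507, -0.238, 1.5, 0.126, 1.149, -0.155], TCP at [0.253, -0.571, 0.25] pointing down, gripper open.
Joint ranges: [-3.08, 3.08], [-0.24, 2.05], [-1.43, 1.35], [0, 2.5], [-1.52, 4.66], [0.17, 1.96], [-2.89, 2.89]. Speed limits (rad/s): [2.39, 2.39, 3.14, 3.14, 3.14, 3.14, 3.14].

### API

Orientations are given as a unit quaternion [w, x, y, z].
In Python, from station import ctrl, get_state, vision, ticket, models gives the robot as it stands. Calls block until the motion is done:
- ctrl.movep(position, orientation): joint-space move of the TCP to a pose.
- ctrl.movel(position, frame=None, max_speed=0.15): straight line of the TCP; frame=None keeps the orientation; max_speed is the mean speed in m/s.
- ctrl.set_joints(angles): joint-space move.
- ctrl.ungrasp() and ctrl.close_gripper(force=None): open the fingers fully, or close them until they stop; force is the grip in N (None keeps the last).
- ctrl.pause(seconds).
- ctrl.ik(position, orientation): joint angles nearest the present ones, or None.
- get_state(): the state.
- vision.grab_frame(name): name is "scene" or "top" or "wrist"; returns (picture, depth): 480x640x3 uint8, blue, green, red; 480x640 float32, m along the optical axis (not along the pixel's ray), 0 where there is no reading.
- vision.camera_info(name): a dict with "mtx" (3x3 intrinsics, pixels), "R" (3x3) and "t" (3): a world point X has camera coordinates R X + t; the wrist camera has in their place "hand_eye" (4x4, takes a point from camera to tool coordinates, whose origin is the TCP and whose axes are the flange's). Camera axes: x right, y down, z forward; pixel columns grow to the right and rows downward; lengths in m; the calibration is good to about 2 mm. A picture is of the moment at which its call begins: read the wrist's pose just before it. camera_info takes no time and is no camera call.
A pose or a line that the arm cannot do raises ctrl.Unreachable and nothing moves.
- ticket.close_job(): hands the job in; it is judged then, once.
Trained networks look in the newest picture that a camera, given by its name, has taken for a name from the list of things; names that differ only in an ending like _2 or _b are one class to them, and where a whole thing is asked for, a point or a joint stands for the part that bears it (a point fixed in the world has none). Each returns a list of dicts, best first, with "p" (0 to 1); they miss things now and then, are a little off and sometimes report something else, mostly with a low value. They report only what shows in the picture. A call takes as long as a camera call.
- models.recognise(camera, target): "point" ([column, row] in pixels, amid what is visible of it).
- models.masks_of(camera, target): "mask" (480x640 bool, what is visible of it) and "point" ([column, row] in pixels, amid what is visible of it).
The state is a dict: "time": time; "qpos": joint angles; "qd": joint speeds; "tau": joint torques, N m; "tcp_pos": TCP position; "eef_rot": TCP orientation; "contact_force": force on the tool from outside, world axes, zero at the start; "wrist_torque": the same for the moment, N m; "width": finger opening in m; "gripper_force": force on a finger pad.
Only numpy, scipy, OpenCV 4.12 (cv2) and the standard library are available. Lean on these libraries where they do the work, as an engineer would, in place of code of your own. Each camera call takes 0.05 s, during which the arm holds its last target. There are 200 camera calls.

### The job

A purple-capped tube has been left standing in the ring on the blue cover of the block incubator: first stand it, cap up, all the way down in any free hole of the grey rack and let it go. Then, with the red slide still untouched, pull up on the cover's black handle to feel whether the hidden catch is holding it; if it is caught, push the red slide fully to the incubator's left. Raise the cover by its handle to at least 45 degrees and finish still holding it open by the handle; the cover falls shut if let go, and the other things on the bench stay where they are.

Things in the scene. Friction and masses are not known exactly. Their poses are not given: they have to be found in the camera images.
- incubator: white block incubator, fixed to the bench, 230 x 200 x 88 mm with its blue cover shut; origin under the middle of the cabinet at bench level, x from its front ledge to its back, y to its left, z up. The front ledge (x -116 to -64 mm, top 60 mm high) carries the red slide. The cover's top is 88 mm high.
- cover (a joint): angle of the blue cover, rad: 0 shut, grows as it opens, stop at 1.15. Hinged along the back. Weighs about 0.25 kg (some 1.5 N at the handle) and falls shut when let go. While the hidden catch holds it, it lifts only about 0.03 rad (some 4 mm at the handle) and then stops dead; if not caught it lifts freely.
- cover_handle (a point): middle of the handle: round black bar, 12 mm thick, 106 mm long along the incubator's y, on two steel posts 90 mm apart at the cover's front edge. Shut, it lies 131 mm above the bench and 43 mm ahead (-x) of the incubator's origin, 37 mm clear above the cover. Its axes turn with the cover; the bar can turn between the finger pads.
- cover_hinge (a point): point on the cover's hinge axis, in the middle of the cover's width: incubator frame (95, 0, 84) mm. The axis runs along the incubator's y. From here the shut handle lies 138 mm forward (-x) and 47 mm up.
- cover_ring (a point): centre of the foot of the white ring (26 mm outside, 18 mm inside, 22 mm tall) on the cover's top, 60 mm ahead of the hinge, in which the tube stands at the start.
- catch (a joint): travel of the red slide, m: 0 as found, 0.018 fully pushed to the incubator's left (+y). It moves against 1.5 N of friction and stays where it is left. Pushed fully it drives the hidden bolt clear of the cover (1.2 N more) and the bolt stays clear by itself. It starts at 0 whether or not the bolt holds the cover: it does not show the bolt's state.
- catch_tab (a point): middle of the red slide's upright tab, 22 mm (x) x 12 mm (y) x 22 mm tall, its top 85 mm above the bench; it stands on the front ledge, 92 mm ahead of and, as found, 2 mm to the right of the incubator's origin, 49 mm ahead of the handle.
- tube: blood tube with a purple cap, 87 mm long, 12 g: barrel 13 mm across, cap 16 mm across over the top 22 mm; origin at the middle of its lower end, z toward the cap. Starts upright in the ring on the cover. The only loose tube.
- rack: grey tube rack, fixed, 234 x 110 x 55 mm; origin under its middle, x along its length. 11 x 5 square holes, 15 mm wide, at x = 20.5 mm x (-5..5), y = 20.5 mm x (-2..2); hole floor 10 mm, rim 55 mm above the bench. Holes (5,2), (4,-1), (5,-2), (-5,2), (-4,-2) hold fixed tubes 97 mm high; the others are free.
- marker: blue and white marker lying on the bench, 17 x 135 x 16 mm, bystander
- dish: brown petri dish, 52 mm across, 15 mm tall, bystander
- cup: white sample cup with a red lid, 52 mm across, 68 mm tall, bystander
- timer: white bench timer, 28 x 66 x 63 mm, bystander
- bottle: brown reagent bottle with a white cap, 46 mm across, 85 mm tall, bystander

How it is judged:
On the way, in this order (a step that is already met when the one before it is completed fails the run):
1. the tube stands down in a hole of the rack, let go (z of tube in the frame of rack between 0.004 and 0.016 m and x of tube in the frame of rack between -0.112 and 0.112 m and y of tube in the frame of rack between -0.052 and 0.052 m and angle between tube's own z axis and vertical below 0.15 rad and contact force between the fingers and tube below 0.05 N and linear speed of tube below 0.03 m/s), for 0.2 s.
2. the cover is tugged by its handle (lifted at least 0.012 rad) while the slide is still where it was found (value of joint cover above 0.012 rad and value of joint catch below 0.003 m and distance between the grasp point and cover_handle below 0.05 m and contact force between the fingers and incubator above 0.3 N), for 0.05 s.
3. the cover is raised past 0.7 rad (value of joint cover above 0.7 rad), for 0.2 s.
At the end, for the whole second after the job is handed in: The cover stands still at 0.7 rad or more with the fingers on its handle (TCP within 50 mm of the bar's middle, force over 0.3 N); the tube is let go and at rest in a rack hole, foot 4 to 16 mm above the bench, tilt under 0.15 rad (all of step 1 and value of joint cover above 0.7 rad and velocity of joint cover between -0.08 and 0.08 rad/s and contact force between the fingers and incubator above 0.3 N and distance between the grasp point and cover_handle below 0.05 m); the arm keeps its last pose, push and grip.
It fails at once if the cover is raised past 0.12 rad before the tube stands in the rack (value of joint cover above 0.12 rad and (z of tube in the frame of rack above 0.02 m or angle between tube's own z axis and vertical above 0.3 rad)).
It fails at once if the red slide is pushed (over 6 mm) before the tube stands in the rack (value of joint catch above 0.006 m and z of tube in the frame of rack above 0.02 m).
It fails at once if a bystander is moved more than 30 mm (distance of any of marker, dish, cup, timer, bottle from where it was at the start of the episode above 0.03 m).
It also fails if it takes over 72 s, if anything falls off the work surface, if the arm or the gripper's body presses on something with over 40 N, if the wrist force passes 120 N, or if a joint passes its speed limit or range.

## Working session

There is one attempt and no reset: what is moved stays moved. The work goes in short steps, each a Python script; the robot and the scene stay as the last script left them, time stands still between calls to the robot, and variables do not carry over. Pictures are saved under pics/ and viewed, at most 10 in all, crops included, and the job is handed in when it is done.

```bash
ls; mkdir -p pics; python3 - <<'E'
from station import ctrl,get_state,vision,ticket,models
import cv2,numpy as np
s=get_state();print(s['time'],s['tcp_pos'],s['eef_rot'],s['width'])
for c in("scene","top"):
    im,d=vision.grab_frame(c);cv2.imwrite(f"pics/{c}0.png",im);np.save(f"pics/{c}0.npy",d)
    i=vision.camera_info(c);K,R,t=i['mtx'],np.array(i['R']),np.array(i['t'])
    print(c,np.round(K,1).tolist(),np.round(-R.T@t,3),np.round(R[2],2))
    for n in("incubator","cover_handle","cover_ring","catch_tab","tube","rack","marker","dish","cup","timer","bottle"):
        r=models.recognise(c,n)
        for q in r[:2]:
            u,v=q['point'];z=d[int(v),int(u)];p=R.T@(np.linalg.inv(K)@[u,v,1]*z-t)
            print(n,round(q['p'],2),np.round(q['point']),np.round(p,3))
print(vision.camera_info("wrist"))
E
```

```text
pics
0.0 [ 0.25277557 -0.5710811   0.2491126 ] [-8.88192537e-04  9.78356560e-01  2.06924178e-01 -1.93561724e-04] 0.08563015918745179
scene [[476.8, 0.0, 312.6], [0.0, 476.8, 246.9], [0.0, 0.0, 1.0]] [-0.116  0.445  0.948] [ 0.58 -0.39 -0.72]
incubator 0.71 [358. 261.] [ 0.47  -0.081  0.1  ]
cover_handle 0.73 [354. 246.] [ 0.521 -0.109  0.089]
cover_ring 0.84 [354. 247.] [ 0.52  -0.108  0.089]
catch_tab 0.63 [272. 309.] [0.491 0.15  0.054]
catch_tab 0.62 [383. 267.] [ 0.436 -0.133  0.078]
rack 0.81 [272. 307.] [0.496 0.148 0.053]
rack 0.72 [477. 244.] [ 0.4   -0.447  0.012]
marker 0.63 [168. 351.] [0.552 0.39  0.   ]
dish 0.55 [476. 246.] [ 0.399 -0.44   0.013]
cup 0.71 [261. 234.] [0.708 0.057 0.07 ]
timer 0.53 [312. 217.] [ 0.718 -0.111  0.039]
bottle 0.87 [237. 251.] [0.699 0.132 0.055]
top [[434.2, 0.0, 322.1], [0.0, 434.2, 235.9], [0.0, 0.0, 1.0]] [ 0.303 -0.016  1.384] [ 0.21  0.   -0.98]
incubator 0.79 [355. 257.] [ 0.515 -0.115  0.089]
incubator 0.41 [356. 249.] [ 0.538 -0.12   0.087]
cover_handle 0.81 [358. 249.] [ 0.538 -0.124  0.092]
cover_handle 0.31 [459. 302.] [ 0.394 -0
[... 373 characters left out ...]
0.019]
cup 0.65 [304. 191.] [0.723 0.047 0.074]
timer 0.76 [359. 195.] [ 0.725 -0.129  0.045]
bottle 0.7 [280. 198.] [0.701 0.122 0.064]
bottle 0.16 [356. 250.] [ 0.538 -0.118  0.087]
{'mtx': array([[335.15614154,   0.        , 318.85654342],
       [  0.        , 335.15614154, 239.67438257],
       [  0.        ,   0.        ,   1.        ]]), 'hand_eye': array([[-6.74930921e-04, -9.45709453e-01, -3.25012576e-01,
         8.39275330e-02],
       [ 9.99999772e-01, -6.39045123e-04, -2.17160070e-04,
         4.55206434e-04],
       [-2.32737021e-06, -3.25012649e-01,  9.45709669e-01,
        -1.23650112e-01],
       [ 0.00000000e+00,  0.00000000e+00,  0.00000000e+00,
         1.00000000e+00]])}
```

View pics/scene0.png

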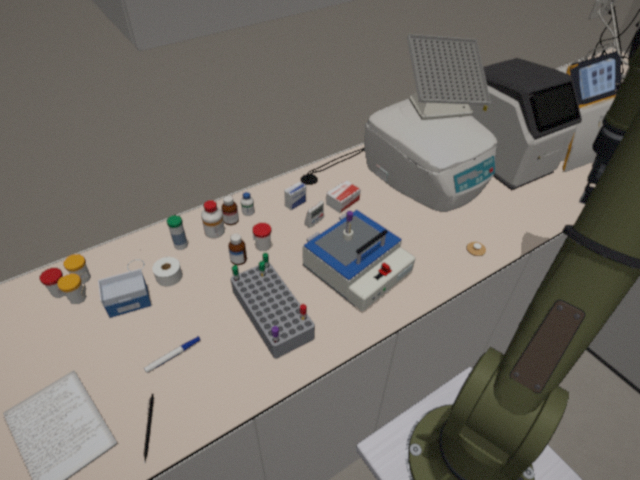

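View pics/top0.png

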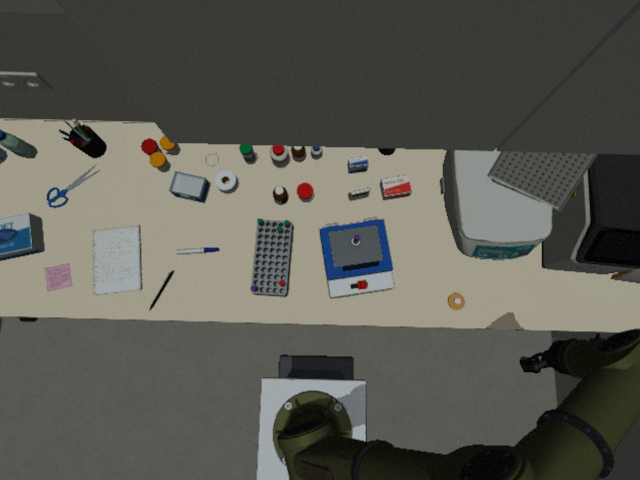

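The incubator (top view, around 357,258) has its ledge towards the robot, and the tube stands at (355,238). The rack (271,259) lies lengthwise along world x. Its tube pattern of green corners at the far end and purple (254,288) means rack +y points left. Next I'll take a closer wrist view.

```bash
cat > h.py <<'E'
from station import ctrl,get_state,vision,ticket,models
import cv2,numpy as np
from scipy.spatial.transform import Rotation as Ro
def rot(q): return Ro.from_quat(np.r_[q[1:],q[0]]).as_matrix()
def wq(yaw): # tool down, tool x at world angle yaw
    return [0,np.cos(yaw/2),np.sin(yaw/2),0]
def cloud(c):
    s=get_state(); im,d=vision.grab_frame(c); i=vision.camera_info(c)
    v,u=np.mgrid[:480,:640]; P=np.stack([u,v,np.ones_like(u)],-1)@np.linalg.inv(i['mtx']).T*d[...,None]
    if c=='wrist':
        H=i['hand_eye']; W=(P@H[:3,:3].T+H[:3,3])@rot(s['eef_rot']).T+s['tcp_pos']
    else: W=(P-np.array(i['t']))@np.array(i['R'])
    W[d==0]=np.nan
    return im,W
E
python3 - <<'E'
from h import *
ctrl.movep([0.53,0.02,0.30],wq(0))
print(get_state()['time'])
im,W=cloud('wrist');cv2.imwrite('pics/w1.png',im);np.save('pics/w1.npy',W)
x,y,z=W[...,0],W[...,1],W[...,2]
def rect(m,lab):
    n,l,st,_=cv2.connectedComponentsWithStats(m.astype(np.uint8)); k=1+st[1:,4].argmax(); m=l==k
    r=cv2.minAreaRect((W[m][:,:2]*1000).astype(np.float32)); print(lab,m.sum(),r, 'z',np.median(z[m])); return m
rk=rect((z>.048)&(z<.062)&(y>.05)&(y<.25)&(x<.66),'rack')
cv=rect((z>.08)&(z<.096)&(y<-.01)&(y>-.26),'cover')
rect((z>.05)&(z<.068)&(y<-.01)&(y>-.26),'ledge')
for nm,lo,hi in(('cap',.155,.19),('bar',.122,.142)):
    m=(z>lo)&(z<hi)&(y<0)&(y>-.26)&(x>.35)&(x<.66); print(nm,m.sum(),np.nanmedian(W[m],0),cv2.minAreaRect((W[m][:,:2]*1000).astype(np.float32)) if m.any() else '')
b=im.astype(int); red=(b[...,2]>110)&(b[...,1]<60)&(b[...,0]<60)&(y<-.02)&(y>-.26)&(x<.5)
print('tab',red.sum(),np.nanmedian(W[red],0),cv2.minAreaRect((W[red&(z>.078)][:,:2]*1000).astype(np.float32)))
for n in('tube','cover_handle','catch_tab','cover_ring'):
    for q in models.recognise('wrist',n)[:2]:
        u,v=map(int,q['point']);print(n,round(q['p'],2),u,v,np.round(W[v,u],3))
E
```

```text
3.5333
rack 11960 ((515.3379516601562, 140.57421875), (109.74523162841797, 232.317138671875), 87.71662139892578) z 0.05414333132649979
cover 29174 ((545.9697875976562, -116.6181411743164), (169.6712188720703, 200.0369873046875), 10.18718147277832) z 0.08828768569528099
ledge 1893 ((425.2624206542969, -88.334716796875), (46.24340057373047, 103.30403137207031), 7.49708890914917) z 0.0593428467020482
cap 584 [ 0.56084633 -0.11042763  0.17303909] ((560.0023803710938, -113.3924789428711), (15.533989906311035, 15.921109199523926), 64.89219665527344)
bar 1691 [ 0.48602546 -0.12053001  0.13489404] ((521.80615234375, -121.0846176147461), (90.08151245117188, 105.8378677368164), 9.681859970092773)
tab 44 [ 0.4396062  -0.13299747  0.0805057 ] ((456.96685791015625, -122.45164489746094), (53.11493682861328, 15.161758422851562), 39.353702545166016)
tube 0.8 481 193 [ 0.563 -0.108  0.164]
cover_handle 0.72 449 197 [ 0.544 -0.113  0.089]
catch_tab 0.6 451 289 [ 0.437 -0.132  0.081]
cover_ring 0.7 452 194 [ 0.552 -0.107  0.109]
```

View pics/w1.png

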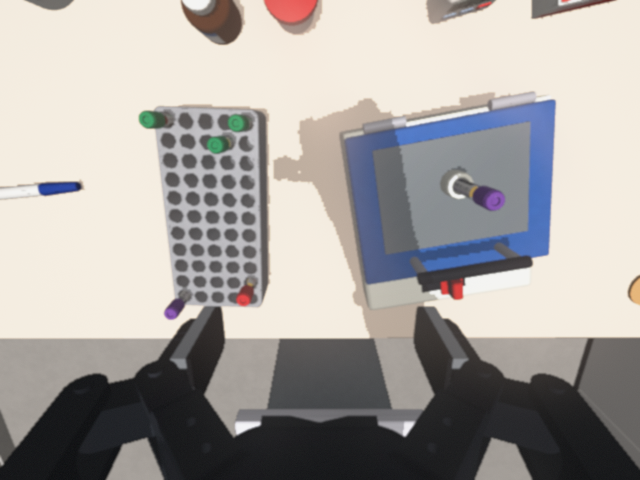

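Incubator yaw is about +10°, with its origin near (0.525,-0.120). Rack yaw is about -2.3°, centred at (0.515,0.141). The purple cap is at pixel (488,198) and the red tab at (452,288). I'll refine the cap and hole positions with closer views, then grasp.

```bash
python3 - <<'E'
from h import *
W=np.load('pics/w1.npy');x,y,z=W[...,0],W[...,1],W[...,2]
m=(z>.125)&(z<.142)&(x<.51)&(x>.44)&(y<-.05)&(y>-.2)
print('bar',m.sum(),cv2.minAreaRect((W[m][:,:2]*1000).astype(np.float32)),np.median(z[m]),z[m].max())
# rack: view close over centre
ctrl.movep([0.50,0.141,0.22],wq(0)); im,W=cloud('wrist');cv2.imwrite('pics/w2.png',im);np.save('pics/w2.npy',W)
x,y,z=W[...,0],W[...,1],W[...,2]
m=(z>.049)&(z<.061)&(abs(y-.14)<.08)&(x<.66)
print('rack',cv2.minAreaRect((W[m][:,:2]*1000).astype(np.float32)),np.median(z[m]))
ctrl.movep([0.55,-0.113,0.26],wq(0)); im,W=cloud('wrist');cv2.imwrite('pics/w3.png',im);np.save('pics/w3.npy',W)
x,y,z=W[...,0],W[...,1],W[...,2]
m=(z>.168)&(z<.182)&(abs(y+.113)<.03)&(abs(x-.56)<.03)
print('cap',m.sum(),cv2.minEnclosingCircle((W[m][:,:2]*1000).astype(np.float32)),np.median(W[m],0))
m=(z>.105)&(z<.116)&(abs(y+.113)<.03)&(abs(x-.56)<.03)
print('ring',m.sum(),cv2.minEnclosingCircle((W[m][:,:2]*1000).astype(np.float32)))
m=(z>.082)&(z<.095)&(y<-.01)&(y>-.26)&(x>.44)
print('cover',cv2.minAreaRect((W[m][:,:2]*1000).astype(np.float32)))
m=(z>.125)&(z<.142)&(x<.51)&(x>.44)&(y<-.05)&(y>-.2)
print('bar',m.sum(),cv2.minAreaRect((W[m][:,:2]*1000).astype(np.float32)))
print(get_state()['time'])
a=cv2.imread('pics/w2.png');cv2.imwrite('pics/w23.png',cv2.resize(np.hstack([a,im]),(800,300)))
E
```

```text
bar 1476 ((483.2156677246094, -127.66380310058594), (12.249579429626465, 105.88513946533203), 10.129648208618164) 0.13504634204920762 0.13844544193677963
rack ((515.1678466796875, 140.54965209960938), (109.9959945678711, 232.60171508789062), 87.62360382080078) 0.054214557261705626
cap 475 ((559.6614990234375, -114.29806518554688), 8.370769500732422) [ 0.56088066 -0.114524    0.17448534]
ring 360 ((559.8756103515625, -114.0308837890625), 12.79956340789795)
cover ((534.46337890625, -118.82740783691406), (193.0404510498047, 200.0778350830078), 10.19337272644043)
bar 1761 ((483.3432922363281, -128.0364532470703), (12.518918991088867, 105.71653747558594), 10.021239280700684)
5.55
```

View pics/w23.png

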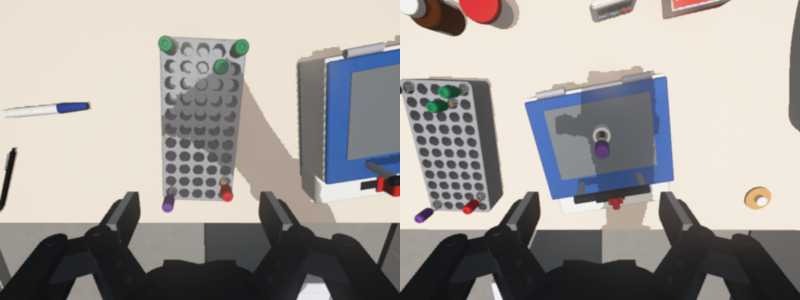

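Views agree to within 1 mm: tube at (559.7,-114.2), handle at (483.3,-128.0), rack centre at (515.2,140.5). Grasping the tube now.

```bash
python3 - <<'E'
from h import *
ctrl.movel([0.5597,-0.1142,0.22]); ctrl.movel([0.5597,-0.1142,0.161],max_speed=.08)
print(get_state()['tcp_pos'])
ctrl.close_gripper(20); s=get_state(); print(s['width'],s['gripper_force'],s['contact_force'])
ctrl.movel([0.5597,-0.1142,0.27]); s=get_state(); print(s['tcp_pos'],s['width'],s['contact_force'])
ctrl.movel([0.5152,0.1405,0.24],max_speed=.25); s=get_state(); print(s['tcp_pos'],s['width'],s['contact_force'],s['time'])
im,W=cloud('wrist');cv2.imwrite('pics/w4.png',im);np.save('pics/w4.npy',W)
b=im.astype(int)
x,y,z=W[...,0],W[...,1],W[...,2]
c=(np.hypot(x-.5152,y-.1405)<.02)
for lo in np.arange(.15,.27,.01):
    m=c&(z>lo)&(z<=lo+.01); print(round(lo,2),m.sum(),np.round(np.nanmin(W[m],0),4) if m.any() else'',np.round(np.nanmax(W[m],0),4) if m.any() else '')
E
```

```text
[ 0.56001515 -0.11416524  0.16142747]
0.015542658443209643 20.735922753810883 [-0.84247204  0.01749351  1.99809536]
[ 0.55918533 -0.1142833   0.26910739] 0.015606485577402681 [ 0.90139425 -0.57107018 -0.85965963]
[0.51546585 0.13909452 0.23978427] 0.015385952773469776 [-0.07759172 -1.37158176 -0.03887356] 9.5583
0.15 0  
0.16 3 [0.5183 0.1367 0.1667] [0.5191 0.1392 0.1696]
0.17 60 [0.5169 0.1343 0.1716] [0.5208 0.1435 0.1789]
0.18 104 [0.517  0.1339 0.1816] [0.5221 0.145  0.1899]
0.19 161 [0.5161 0.1337 0.19  ] [0.522  0.1453 0.1999]
0.2 187 [0.5121 0.1338 0.2001] [0.5223 0.1453 0.21  ]
0.21 346 [0.5106 0.1337 0.21  ] [0.5225 0.1453 0.22  ]
0.22 341 [0.5141 0.1219 0.22  ] [0.5273 0.159  0.23  ]
0.23 964 [0.517  0.1218 0.23  ] [0.5275 0.1592 0.24  ]
0.24 1250 [0.5044 0.1218 0.24  ] [0.5277 0.1591 0.25  ]
0.25 2363 [0.5037 0.1221 0.25  ] [0.528  0.159  0.2599]
0.26 875 [0.5034 0.1242 0.26  ] [0.5297 0.1564 0.27  ]
0.27 937 [0.5066 0.1243 0.27  ] [0.5287 0.1568 0.2799]
```

View pics/w4.png

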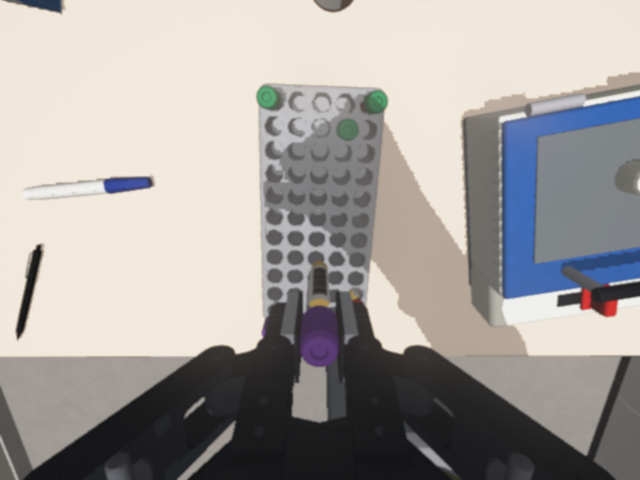

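The tube hangs vertically in the fingers, with its cap at pixel (319,345) and centred on the TCP within about 0.4 mm. I'll insert it with force monitoring.

```bash
cat >> h.py <<'E'
def goto(p,v=.05,n=3,tol=.0004):
    c=np.array(p,float)
    for k in range(n):
        ctrl.movel(c.tolist(),max_speed=v); e=np.array(p)-get_state()['tcp_pos']
        if abs(e).max()<tol: break
        c=c+e
    return c
E
python3 - <<'E'
from h import *
T=np.array([.5151,.1402])
c=goto([*T,.134],.12); s=get_state();print(c,s['tcp_pos'],s['contact_force']); f0=np.array(s['contact_force'])
off=c-s['tcp_pos']
for z in(.126,.122,.116,.108,.100,.092,.086,.0835):
    ctrl.movel([T[0]+off[0],T[1]+off[1],z+off[2]],max_speed=.05); s=get_state(); f=np.array(s['contact_force'])-f0
    print(z,np.round(s['tcp_pos'],4),np.round(f,2),round(s['width'],4))
    if abs(f).max()>6: break
print(s['time'])
E
```

```text
[0.51467023 0.14000518 0.13338594] [0.51486688 0.14003772 0.13386536] [-0.47616507  0.22026305 -0.06576144]
0.126 [0.5146 0.1401 0.125 ] [ 0.4  -0.2  -1.12] 0.0156
0.122 [0.5147 0.1401 0.1212] [ 0.72 -0.02  0.17] 0.0156
0.116 [0.5146 0.1401 0.1151] [-0.29 -0.41  0.37] 0.0158
0.108 [0.5146 0.1401 0.1071] [ 0.39 -0.62 -0.56] 0.0156
0.1 [0.5146 0.1401 0.0991] [ 0.88  0.38 -0.87] 0.0155
0.092 [0.5146 0.1401 0.0911] [ 0.34 -0.51  0.04] 0.0156
0.086 [0.5147 0.1401 0.0852] [ 0.12 -0.23  0.1 ] 0.0157
0.0835 [0.5149 0.1402 0.083 ] [ 0.52 -0.66  0.05] 0.0154
13.1583
```

```bash
python3 - <<'E'
from h import *
ctrl.ungrasp(); p=get_state()['tcp_pos']; ctrl.movel([p[0],p[1],.24],max_speed=.2)
im,W=cloud('wrist');cv2.imwrite('pics/w5.png',im)
x,y,z=W[...,0],W[...,1],W[...,2]
m=(np.hypot(x-.515,y-.140)<.02)&(z>.085)&(z<.12); print('cap',m.sum(),np.nanmedian(W[m],0),np.nanmax(z[m]))
print(get_state()['qpos'],get_state()['time'])
a=np.radians(10.1); hx,hy=.4833,-.1280
for d in(-90,90):
    print(d,[np.round(q,2).tolist() if (q:=ctrl.ik([hx+dx*np.cos(a),hy+dx*np.sin(a),zz],wq(a+np.radians(d)))) is not None else None for dx,zz in((0,.131),(0,.2),(.076,.216),(.09,.22),(-.049,.09))])
E
```

```text
cap 328 [0.51701977 0.14003707 0.096231  ] 0.09857946283683894
[ 0.11020829  0.41805974 -0.61517985  1.75522745  0.27199363  1.05681816
 -2.17075371] 14.8167
-90 [[0.24, 0.45, -0.04, 1.99, 0.03, 0.7, -2.78], [0.38, 0.37, -0.23, 1.9, 0.11, 0.89, -2.87], [0.26, 0.45, -0.15, 1.7, 0.08, 1.0, -2.88], [0.24, 0.46, -0.13, 1.66, 0.07, 1.02, -2.88], [0.28, 0.47, -0.04, 2.14, 0.04, 0.53, -2.75]]
90 [[0.84, 0.61, -0.98, 1.98, 0.65, 0.9, -0.31], [0.9, 0.52, -1.04, 1.89, 0.53, 1.03, -0.19], [0.78, 0.61, -1.03, 1.7, 0.57, 1.16, -0.23], [0.76, 0.63, -1.03, 1.66, 0.57, 1.19, -0.23], [0.86, 0.61, -0.93, 2.13, 0.73, 0.76, -0.37]]
```

View pics/w5.png

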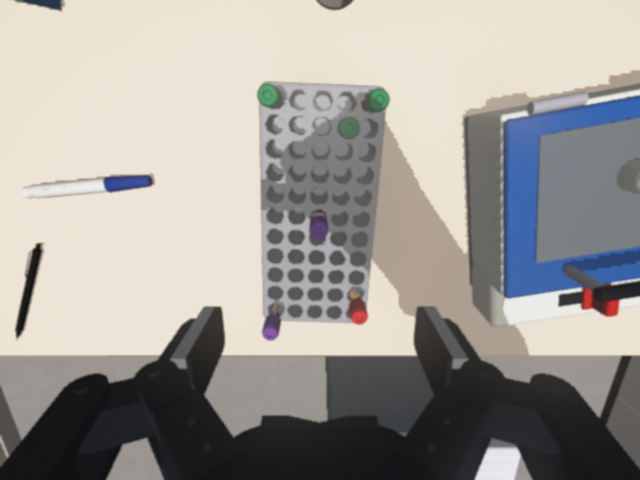

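The tube stands seated in the middle hole (cap at pixel (318,228), top about 97 mm). Next is the handle grasp and tug.

```bash
python3 - <<'E'
from h import *
a=np.radians(10.1); h=[.4833,-.1280]
ctrl.movep([*h,.22],wq(a+np.pi/2)); goto([*h,.131],.1,3,.001)
s=get_state();print(s['tcp_pos']); f0=np.array(s['contact_force'])
ctrl.close_gripper(40); s=get_state();print(s['tcp_pos'],s['width'],s['gripper_force'],s['time'])
z0=s['tcp_pos'][2];p=s['tcp_pos']
for k in range(1,8):
    ctrl.movel([p[0]+.0003*k,p[1],z0+.0015*k],max_speed=.03); ctrl.pause(.1); s=get_state(); f=np.array(s['contact_force'])-f0
    print(k,np.round((s['tcp_pos']-p)*1000,2),np.round(f,1),round(s['width'],4))
    if f[2]<-15 : break
print(s['time'])
E
```

```text
[ 0.48371954 -0.12787226  0.13150154]
[ 0.48251797 -0.1282206   0.1310798 ] 0.010273629028691809 38.95753741264343 18.2833
1 [0.34 0.06 1.36] [ 1.7 -0.2 -3.4] 0.0107
2 [0.94 0.16 3.07] [ 2.5  1.5 -3.1] 0.0105
3 [1.23 0.21 4.03] [  5.7   1.5 -11.9] 0.0104
4 [1.21 0.21 4.32] [  9.4   1.6 -25.3] 0.0106
19.6833
```

The lift stopped dead at about 4.3 mm while the force jumped from 3 to 25 N, so the catch is holding. I'll release the handle and push the slide left.

```bash
python3 - <<'E'
from h import *
a=np.radians(10.1); h=np.array([.4833,-.1280]); R=np.array([[np.cos(a),-np.sin(a)],[np.sin(a),np.cos(a)]])
p=get_state()['tcp_pos']; ctrl.movel([p[0]-.001,p[1],.131],max_speed=.05); ctrl.ungrasp()
P=lambda y,z,x=-54:[*(h+R@[x/1000,y/1000]),z]
ctrl.movel([*h,.19],max_speed=.15); ctrl.movel(P(-36,.19),max_speed=.15); ctrl.close_gripper(20)
goto(P(-36,.0915),.1,2,.001); s=get_state();f0=np.array(s['contact_force']);print(s['tcp_pos'],s['time'])
for y in [-28,-24,-21,-18,-14,-10,-6,-4,-3,-2,-1,0,1,2,3,4,5]:
    ctrl.movel(P(y,.0915),max_speed=.04); ctrl.pause(.05); s=get_state(); f=R.T@(np.array(s['contact_force'])-f0)[:2]
    print(y,np.round(R.T@(s['tcp_pos'][:2]-h)*1000,1),np.round(f,1))
    if f[1]<-12: break
print(s['time'])
E
```

```text
[ 0.43680724 -0.17289957  0.09194305] 23.7
-28 [-53.9 -27.9] [ 0.3 -1.2]
-24 [-54.  -23.9] [ 1.2 -0.4]
-21 [-54.  -20.9] [-0.1 -1.6]
-18 [-54.  -17.9] [ 0.5 -0.8]
-14 [-54.  -13.8] [-0.5 -0.7]
-10 [-54.   -9.7] [ 1.2 -1.4]
-6 [-54.   -5.6] [ 0.6 -0.3]
-4 [-54.  -4.] [ 0.2 -2.4]
-3 [-54.   -3.1] [-0.2 -3.2]
-2 [-54.  -2.] [ 0.5 -2.3]
-1 [-54.  -1.] [-0.1 -4.5]
0 [-54.   -0.9] [-0.6 -6.2]
1 [-54.   -0.8] [ 0.5 -9.9]
2 [-54.   -0.7] [  0.8 -12.9]
28.0
```

The slide hit its end stop after about 18 mm of travel, with the force rising to 13 N. Now I'll regrasp the handle and lift along the arc.

```bash
python3 - <<'E'
from h import *
a=np.radians(10.1); h=np.array([.4833,-.1280]); R=np.array([[np.cos(a),-np.sin(a)],[np.sin(a),np.cos(a)]])
P=lambda x,y,z:[*(h+R@[x,y]),z]
ctrl.movel(P(-.054,-.010,.0915),max_speed=.08); ctrl.movel(P(-.054,-.010,.19),max_speed=.15)
ctrl.ungrasp(); ctrl.movel(P(0,0,.19)); goto(P(0,0,.131),.1,3,.001)
f0=np.array(get_state()['contact_force']); ctrl.close_gripper(50); s=get_state();print(s['width'],s['time'])
p=s['tcp_pos']
for th in np.r_[.03,.07,np.arange(.14,.96,.09)]:
    f=np.radians(161.2)-th; r=.1458
    q=P(r*np.cos(f)+.138,0,.131+r*np.sin(f)-.047)
    ctrl.movel(q,max_speed=.06); s=get_state(); d=R.T@(s['tcp_pos'][:2]-h)
    F=np.array(s['contact_force'])-f0
    print(round(th,2),np.round(np.r_[d,s['tcp_pos'][2]]*1000,1),np.round(F,1),round(s['width'],4))
    if np.linalg.norm(F)>25: print('stop');break
ctrl.pause(.3);im,W=cloud('wrist');im2,W2=cloud('scene');cv2.imwrite('pics/e.png',cv2.resize(np.hstack([im,im2]),(800,300)));print(get_state()['time'])
E
```

```text
0.010123203339675004 31.8333
0.03 [  0.5  -0.  134.9] [-3.6  0.1 -1.7] 0.0104
0.07 [  2.6  -0.  140.5] [-4.4 -0.7 -2.5] 0.0103
0.14 [  7.   -0.  150.3] [-7.1 -0.4 -0.2] 0.0104
0.23 [ 13.2   0.  161.9] [-9.2 -0.4  3.5] 0.0101
0.32 [ 20.3   0.  172.7] [-10.5  -1.    4.3] 0.0103
0.41 [ 28.2   0.  182.8] [-11.9  -0.6   4.9] 0.0104
0.5 [3.720e+01 1.000e-01 1.926e+02] [-14.9  -2.2  11.6] 0.0103
0.59 [4.730e+01 1.000e-01 2.018e+02] [-17.6  -2.2  17.7] 0.0098
stop
34.8833
```

View pics/e.png

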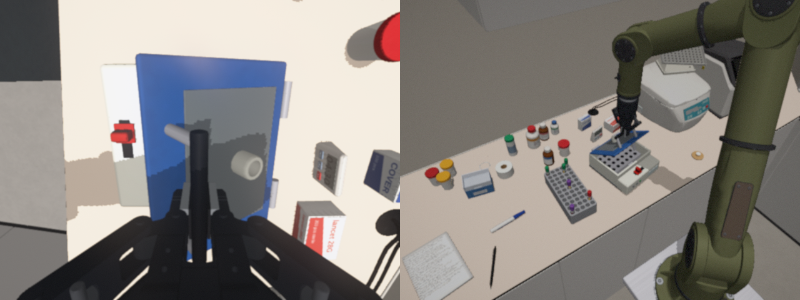

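The cover is opening well; the slide sits to the left at pixel (123,137) and the ring is empty. The sideways force points away from the hinge, so my arc radius is about 3 mm short. I'll correct it and continue.

```bash
python3 - <<'E'
from h import *
a=np.radians(10.1); h=np.array([.4833,-.1280]); R=np.array([[np.cos(a),-np.sin(a)],[np.sin(a),np.cos(a)]])
P=lambda x,y,z:[*(h+R@[x,y]),z]
r=.1488
for th in np.arange(.60,.91,.05):
    f=np.radians(161.2)-th
    ctrl.movel(P(r*np.cos(f)+.138,0,.131+r*np.sin(f)-.047),max_speed=.06); s=get_state(); d=R.T@(s['tcp_pos'][:2]-h)
    F=np.array(s['contact_force']); fr=(R.T@F[:2])[0]*np.cos(f)+F[2]*np.sin(f)
    print(round(th,2),np.round(np.r_[d,s['tcp_pos'][2]]*1000,1),np.round(F,1),'rad',round(fr,1),round(np.degrees(np.arctan2(s['tcp_pos'][2]-.084,d[0]-.138)),1))
    if fr>30 or fr<-30: break
    r+=np.clip(fr/8000,-.002,.002)
ctrl.pause(1);s=get_state();print(s['contact_force'],s['width'],s['gripper_force'],np.abs(s['qd']).max(),s['time'])
im,W=cloud('wrist');im2,W2=cloud('scene');cv2.imwrite('pics/e2.png',cv2.resize(np.hstack([im,im2]),(800,300)))
b=im.astype(int);m=(b[...,0]>90)&(b[...,2]<60)&(b[...,1]<100)&(W[...,2]>.1)&(np.hypot(W[...,0]-.53,W[...,1]+.12)<.15)
Q=W[m];c=np.median(Q,0);Q=Q[np.linalg.norm(Q-c,axis=1)<.12];n=np.linalg.svd(Q-Q.mean(0),full_matrices=False)[2][2];print('cover angle',np.arccos(abs(n[2])),len(Q))
x,y,z=W2[...,0],W2[...,1],W2[...,2];m=(np.hypot(x-.515,y-.140)<.012)&(z>.08)&(z<.2);print('tube top',m.sum(),np.nanmax(z[m]) if m.any() else 0)
E
```

```text
0.6 [4.930e+01 1.000e-01 2.038e+02] [-3.1 -0.7 -1.9] rad 0.4 126.5
0.65 [5.520e+01 1.000e-01 2.083e+02] [-5.5 -0.9  4.1] rad 6.5 123.7
0.7 [6.160e+01 1.000e-01 2.128e+02] [-3.2 -0.   2.2] rad 3.6 120.7
0.75 [6.710e+01 1.000e-01 2.161e+02] [-2.5  0.8 -2. ] rad -0.6 118.2
0.8 [7.380e+01 1.000e-01 2.198e+02] [-4.  -0.5  2.8] rad 4.3 115.3
0.85 [8.070e+01 1.000e-01 2.234e+02] [-3.3  0.1  1.7] rad 2.8 112.3
0.9 [8.780e+01 1.000e-01 2.265e+02] [-2.2  0.9  2.9] rad 3.4 109.4
[-2.50565423  1.92037501  5.15722226] 0.010256556804195115 49.49298799037933 0.001971098592225376 37.7833
cover angle 0.8891809415856468 10673
tube top 63 0.1015346317231247
```

View pics/e2.png

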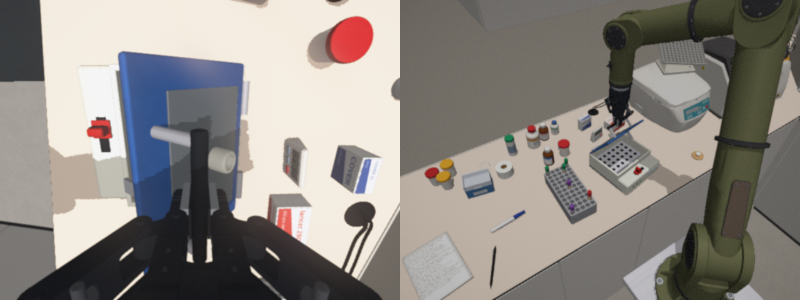

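The cover stands at about 0.89 rad with the handle still gripped. The tube is standing in the rack (around pixel (572,182)) and the bystanders haven't moved. Handing in.

```bash
python3 -c "
from station import ticket
print(ticket.close_job())"
```

```text
the job is handed in; nothing more can be done
None
```

The job is handed in: the tube stands let go in the rack's middle hole, the tug showed the catch was holding, the red slide is fully left, and the arm is holding the cover open by its handle at about 0.89 rad (51°).

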